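Latch open the spring-hinged retaining bar of the blue reagent rack

TASK

Open the retaining bar of the blue vial rack for the reagent change: swing the bar by its blue knob out towards the robot, against its spring, until it is past the red catch peg, hold it there while you press the knob all the way down, then let go so that the bar stays latched open behind the peg. Leave the yellow rack's bar as it is.

Things in the scene. Friction and masses are not known exactly. Their poses are not given: they have to be found in the camera images.
- blue_knob (a point): Grip centre of the upright round blue knob (22 mm diameter, 54 mm tall) on the free end of the blue rack's level metal bar; on its axis, 106 mm above the table at the start, 30 mm above the bar's top, 24 mm below the knob's top, 115 mm from the hinge axis. The bar (12 mm wide, 10 mm thick, underside at 66 mm) starts across a row of vials (tops at 48 mm). Grip it at any yaw; it may turn in the fingers.
- blue_hinge (a point): Point on the vertical hinge axis of the blue bar, at table height; the steel hinge post with coil spring and sleeve stands there (26 mm diameter, top at 85 mm). Seen from above the bar opens clockwise about this axis, its knob moving from across the vials towards the robot's side.
- blue_catch (a point): Centre of the top of the blue rack's red catch peg: 10 mm diameter, top 58 mm above the table, 75 mm from the hinge axis, where the bar would point at 1.0 rad. The raised bar passes 8 mm above it; the lowered bar (underside at 50 mm) is caught on its far side, away from the vials, and rests there at about 1.15 rad.
- blue_bar (a joint): Swing of the blue bar, rad: 0 closed across the vials, growing as it opens (clockwise from above), hard stop at 1.5. A spring always drives it back to 0: about 2 N at the knob when closed, 6 N at 1.3 rad. From about 1.17 to 1.5 rad it is clear of the peg and can be pressed down behind it; 1.3 is a good aim.
- blue_sleeve (a joint): How far the blue bar with its knob is pressed down along its hinge post, m: 0 up, 0.016 fully down (hard stop). No spring: a stiff sliding fit that stays at the height where it is left; about 5 N to press down, 8 N to pull up.
- yellow_knob (a point): The same point on the yellow knob of the other rack, of the same shape but with a yellow block and knob. It is to stay where it is.
Things that resemble listed ones, but are neither listed nor needed, are in the scene too. What is shaped like the part that bears blue_knob but green is not meant.

How it is judged:
By the outcome, as a careful person would: the job done as asked, in the order asked, and still so for the second after the job is handed in, with the robot touching nothing.
It also fails if it takes over 38 s, if anything falls off the work surface, if the arm or the gripper's body presses on something with over 40 N, if the wrist force passes 120 N, or if a joint passes its speed limit or range.

ROBOT

A 7-joint arm with a two-finger parallel gripper is mounted at the origin on the work surface. World frame = base frame: x ahead of the robot, y to its left, z up, the work surface at z = 0. Lengths are in m, angles in rad, forces in N, time in s.
With the tool pointing down it reaches from about 0.35 to 0.9 m from the base axis. Payload 8.1 kg.
Tool frame: the origin (TCP) lies midway between the tips of the shut fingers; the grasp point (between the pads) lies arm.grip_point_offset behind it (arm.grip_point_offset is the distance from the TCP to the grasp point, in m); y points along the fingers, z is the direction in which the jaws open and shut, and the axes are right-handed (so a half turn about y gives the same grasp; the last joint's range is limited). The gripper opens to 92 mm and grips with 3 to 60 N. Pads are 19 mm wide; open, the fingers measure 130 mm over their backs; the gripper's body (75 mm by 190 mm) begins 47 mm behind the grasp point.
Start: joints at [-1.365, 0.434, 0.025, 1.573, -0.012, 1.134, -0.075], TCP at [0.19, 0.595, 0.227] pointing down, gripper open.
Joint ranges: [-2.62, 2.62], [-0.44, 2.09], [-1.27, 1.32], [0.08, 2.57], [-1.32, 4.46], [0.12, 2], [-2.74, 2.74]. Speed limits (rad/s): [2.22, 2.22, 3.01, 3.01, 3.14, 3.14, 3.14].

INTERFACE

Orientations are given as a rotation vector (axis times angle).
In Python, from cell import arm, get_image, camera_info gives the robot as it stands.
- The arm moves only by the tool carry_out, never from a script. Its argument "steps" is one flat list of numbers, 5 for each row, row after row: the opening, from 0 (shut) to 1 (fully open), then the shift along the world's x, y, z in units of 0.1 m (1.0 is 0.1 m), then the turn about the world's z in units of 45 degrees (1.0 is 45 degrees). In form: [hand, dx, dy, dz, spin, hand, dx, dy, dz, spin, ...]. A call has 1 to 12 rows; each row is the pose to reach, as a shift and turn from the pose commanded when the call began; what a row does not reach only later rows make up. A row lasts 1/10 s, in which the tool goes at most 50 mm and 8.59 degrees, less where a joint would pass 70% of its speed; a pose out of reach is approached as far as the arm can. A call with a number of a shift or a turn outside -1 to 1 is refused whole. A call with a gripper value outside its range is refused whole. The fingers move at their own pace and stop on an object; "grip_force" is the grip in N (left out, the last holds). Time passes only in rows, so rows that repeat a pose let the fingers close. It gives the time, the measured TCP pose, the force and the opening at its end, in the units of the state.
- arm.observe(): the state, without advancing time (a new reading comes with each control period).
- get_image(name): name is "side" or "top"; returns (picture, depth): 384x512x3 uint8, red, green, blue; 384x512 float32, m along the optical axis (not along the pixel's ray), 0 where there is no reading.
- camera_info(name): a dict with "fovy" (degrees; the focal length in pixels is half the picture's height over the tangent of half this angle, whatever the lens; pixels are square), "cx", "cy" (the principal point, pixels), "dist_coeffs" ([k1, k2, p1, p2, k3] as OpenCV has them; the pictures are not rectified), "R" (3x3) and "t" (3): a world point X has camera coordinates R X + t. Camera axes: x right, y down, z forward; pixel columns grow to the right and rows downward; lengths in m; the calibration is good to about 2 mm. A picture is of the moment at which its call begins. camera_info takes no time and is no camera call.
- arm.sign_off(): hands the job in, once; it reports no verdict.
The state is a dict: "clock": time; "joints": joint angles; "dq": joint speeds; "joint_efforts": joint torques, N m; "position": TCP position; "ee_rot": TCP orientation; "force": force on the tool from outside, world axes, zero at the start; "ft_torque": the same for the moment, N m; "width": opening from 0.0 (shut) to 1.0 (fully open).
Only numpy, scipy, OpenCV 4.12 (cv2) and the standard library are available. Lean on these libraries where they do the work, as an engineer would, in place of code of your own. Each camera call takes 0.05 s, during which the arm holds its last target. There are 200 camera calls.

## Working session

There is one attempt and no reset: what is moved stays moved. The work goes in short steps, Python scripts to look and compute and a tool call to move; the robot and the scene stay as the last step left them, time stands still between calls to the robot, and variables do not carry over. Pictures are saved under pics/ and viewed, about 8 in all and at most 12, crops included, and the job is handed in when it is done.

Besides the shell and the picture viewer there is one more tool, called after "Call:" by a JSON object that holds its "method" and its "body". carry_out: Moves the arm, as the interface text tells. Shifts and turns lie within -1 to 1; 1 stands for 0.1 m of shift or 45 degrees of turn. Its arguments: {"type":"object","properties":{"steps":{"type":"array","items":{"type":"number"}},"grip_force":{"type":"number"}},"required":["steps"]}

```bash
mkdir -p pics; python3 - <<'E'
from cell import arm,get_image,camera_info
import cv2,numpy as np
s=arm.observe();print({k:np.round(v,3) for k,v in s.items()},arm.grip_point_offset)
for n in("top","side"):
    im,d=get_image(n);np.savez(f"pics/{n}0.npz",im=im,d=d);cv2.imwrite(f"pics/{n}0.png",im[...,::-1]);print(n,camera_info(n))
E
```

```text
{'clock': np.float64(0.0), 'joints': array([-1.365,  0.435,  0.025,  1.574, -0.012,  1.134, -0.075]), 'dq': array([ 0.002, -0.001, -0.001, -0.001, -0.   ,  0.002, -0.   ]), 'joint_efforts': array([ 1.0000e-03, -6.6784e+01,  9.8500e-01, -3.1446e+01, -6.0000e-02,
        4.3000e-02,  0.0000e+00]), 'position': array([0.19 , 0.595, 0.226]), 'ee_rot': array([-1.559,  0.243, -0.242]), 'force': array([-0.024,  0.244,  0.663]), 'ft_torque': array([-0.048,  0.027, -0.001]), 'width': np.float64(0.998)} 0.0188
top {'fovy': 50.040693603396264, 'cx': 253.10719001292475, 'cy': 184.03385644711923, 'dist_coeffs': array([-0.10200907,  0.        ,  0.        ,  0.        ,  0.        ]), 'R': array([[ 0.01121733, -0.9991366 ,  0.04000276],
       [-0.98892099, -0.01700676, -0.14746541],
       [ 0.14801841, -0.0379054 , -0.98825793]]), 't': array([-0.01354035,  0.50375965,  1.01249416])}
side {'fovy': 47.83877651279319, 'cx': 254.96836032922778, 'cy': 192.9120888251146, 'dist_coeffs': array([-0.12102095,  0.        ,  0.        ,  0.        ,  0.        ]), 'R': array([[ 0.91355878, -0.40621912,  0.0199092 ],
       [-0.23231066, -0.56137924, -0.79428276],
       [ 0.33382945,  0.72099888, -0.60722197]]), 't': array([-0.4373383 ,  0.20033014,  0.74716209])}
```

View pics/top0.png

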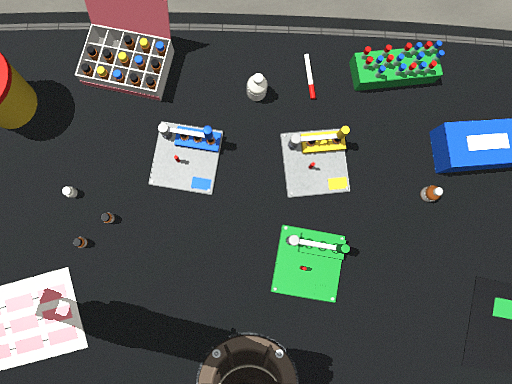

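View pics/side0.png

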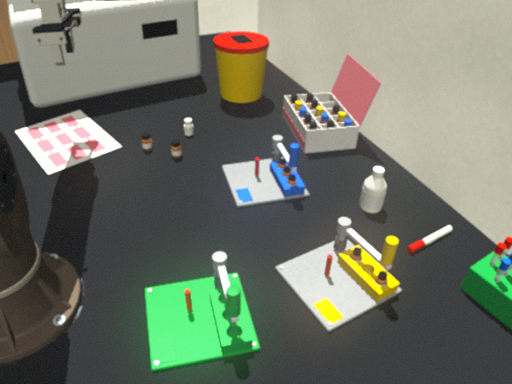

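The top view shows these candidates: blue knob (208,131), hinge (164,130), catch (178,158); yellow knob (345,130), not to be touched; green decoy knob (345,248). In the side view the blue knob is at (294,153), its hinge at (277,145) and its peg at (257,165). The other blue things are the label, the vial caps and a box. I choose the upright blue knob at the end of the metal bar on the blue-block rack. Next I measure it and check it in a close crop.

```bash
cat > h.py <<'E'
import cv2,numpy as np
from cell import camera_info
def cam(n):
    c=camera_info(n);f=192/np.tan(np.radians(c["fovy"]/2))
    return np.array([[f,0,c["cx"]],[0,f,c["cy"]],[0,0,1]]),np.array(c["dist_coeffs"]),np.array(c["R"]),np.array(c["t"])
def ray(n,uv):
    K,D,R,t=cam(n);p=cv2.undistortPoints(np.array([[uv]],float),K,D)[0,0]
    return -R.T@t,R.T@np.array([p[0],p[1],1])
def plane(n,uv,z):
    o,d=ray(n,uv);return o+d*(z-o[2])/d[2]
def tri(a,b):
    (o1,d1),(o2,d2)=ray("top",a),ray("side",b)
    k=np.linalg.lstsq(np.c_[d1,-d2],o2-o1,rcond=None)[0]
    p,q=o1+k[0]*d1,o2+k[1]*d2;return (p+q)/2,np.linalg.norm(p-q)
def pix(n,X):
    K,D,R,t=cam(n);return cv2.projectPoints(np.array([X],float),cv2.Rodrigues(R)[0],t,K,D)[0][0,0]
def cloud(n,d):
    K,D,R,t=cam(n);v,u=np.mgrid[:384,:512];p=cv2.undistortPoints(np.c_[u.ravel(),v.ravel()].astype(float)[:,None],K,D)[:,0]
    return ((np.c_[p,np.ones(len(p))]*d.reshape(-1,1)-t)@R).reshape(384,512,3)
E
python3 - <<'E'
from h import *
ims=[]
for n,(x0,y0,x1,y1) in (("top",(145,115,230,200)),("side",(215,125,315,210))):
    z=np.load(f"pics/{n}0.npz");im,d=z["im"],z["d"];P=cloud(n,d)
    c=im[y0:y1,x0:x1];ims.append(cv2.resize(c[:85,:85],(510,510) if 0 else (400,400),interpolation=cv2.INTER_CUBIC))
    hsv=cv2.cvtColor(im,cv2.COLOR_RGB2HSV);box=np.zeros((384,512),bool);box[y0:y1,x0:x1]=1
    H,S,V=hsv[...,0].astype(int),hsv[...,1],hsv[...,2]
    for nm,m in(("blue",(abs(H-109)<14)&(S>130)),("red",((H<8)|(H>172))&(S>140)),("grey",(S<60))):
        for lo,hi in((.04,.065),(.065,.08),(.08,.1),(.1,.14)):
            k=m&box&(P[...,2]>lo)&(P[...,2]<hi)
            if k.sum()>3:
                v,u=np.nonzero(k);print(n,nm,lo,hi,k.sum(),"uv",u.mean().round(1),v.mean().round(1),"box",u.min(),u.max(),v.min(),v.max(),"P",np.median(P[k],0).round(4),"zmax",P[k][:,2].max().round(3))
cv2.imwrite("pics/crop0.png",np.hstack(ims)[...,::-1])
E
```

```text
top blue 0.04 0.065 6 uv 199.3 138.5 box 185 212 135 141 P [0.618  0.1394 0.0472] zmax 0.049
top blue 0.065 0.08 4 uv 196.5 135.5 box 176 213 133 138 P [0.6196 0.1335 0.0718] zmax 0.076
top blue 0.08 0.1 11 uv 208.1 137.8 box 205 211 137 139 P [0.6089 0.1077 0.0897] zmax 0.096
top blue 0.1 0.14 89 uv 207.6 131.4 box 203 212 126 137 P [0.6151 0.1065 0.1284] zmax 0.133
top red 0.04 0.065 14 uv 175.9 157.6 box 174 178 156 160 P [0.5653 0.1896 0.057 ] zmax 0.06
top grey 0.04 0.065 19 uv 183.0 137.6 box 163 211 133 159 P [0.6234 0.1751 0.0471] zmax 0.063
top grey 0.065 0.08 207 uv 184.6 132.4 box 161 213 127 139 P [0.6258 0.1693 0.0751] zmax 0.08
top grey 0.08 0.1 88 uv 163.0 127.6 box 158 196 123 134 P [0.6347 0.2211 0.0846] zmax 0.09
side blue 0.04 0.065 9 uv 291.7 173.4 box 287 295 166 178 P [0.622  0.1064 0.0486] zmax 0.05
side blue 0.065 0.08 9 uv 291.0 164.9 box 287 297 163 166 P [0.614  0.1017 0.0793] zmax 0.08
side blue 0.08 0.1 58 uv 293.1 161.7 box 288 297 158 165 P [0.6135 0.099  0.09  ] zmax 0.1
side blue 0.1 0.14 120 uv 294.0 150.5 box 290 298 144 158 P [0.6148 0.0996 0.12  ] zmax 0.131
side red 0.04 0.065 17 uv 256.6 159.8 box 255 258 157 165 P [0.5651 0.1877 0.0566] zmax 0.059
side grey 0.04 0.065 282 uv 295.5 144.6 box 255 314 125 180 P [0.7355 0.2435 0.0492] zmax 0.065
side grey 0.065 0.08 206 uv 288.9 145.6 box 272 314 125 170 P [0.6258 0.1933 0.0743] zmax 0.08
side grey 0.08 0.1 57 uv 278.1 140.8 box 272 289 136 161 P [0.6308 0.2155 0.0832] zmax 0.099
side grey 0.1 0.14 4 uv 289.0 155.5 box 289 289 154 157 P [0.6071 0.1074 0.1037] zmax 0.108
```

View pics/crop0.png

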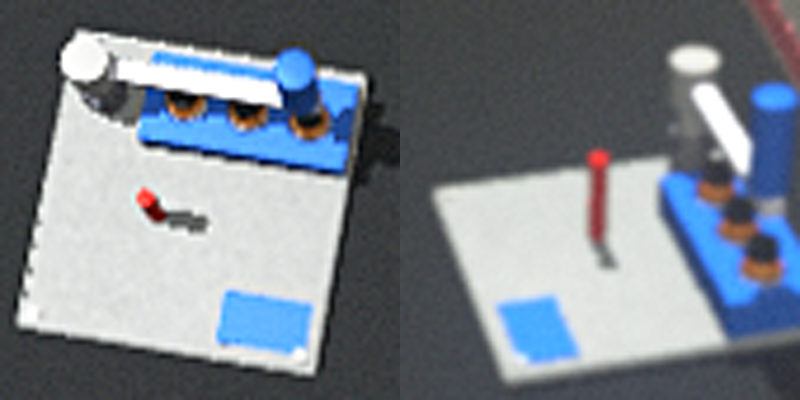

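The crop shows the knob at the bar's free end on the blue block, the hinge post with the bar attached, and the red peg on the robot side. I read the top centres as follows: knob (207.9,129.2)/(294.7,145.6), hinge (163.3,127.7)/(277.5,137.7), peg (176.2,157.1)/(257.1,158.6).

```bash
python3 - <<'E'
from h import *
from scipy.spatial.transform import Rotation as Ro
from cell import arm
q={}
for n,a,b,z in(("knob",(207.9,129.2),(294.7,145.6),.130),("hinge",(163.3,127.7),(277.5,137.7),.085),("peg",(176.2,157.1),(257.1,158.6),.058)):
    T,S=plane("top",a,z),plane("side",b,z);q[n]=(T+S)/2;print(n,T.round(4),S.round(4),"tri",tri(a,b)[0].round(4),round(tri(a,b)[1],4))
k,h,p=q["knob"][:2],q["hinge"][:2],q["peg"][:2]
A=lambda v:np.arctan2(v[1],v[0])
print("r",np.linalg.norm(k-h),"peg r",np.linalg.norm(p-h),"peg ang",A(k-h)-A(p-h),"a0",A(k-h))
s=arm.observe();print(Ro.from_rotvec(s["ee_rot"]).as_matrix().round(3))
E
```

```text
knob [0.6196 0.1058 0.13  ] [0.617  0.1026 0.13  ] tri [0.6198 0.1062 0.1275] 0.0011
hinge [0.6343 0.2201 0.085 ] [0.6338 0.2164 0.085 ] tri [0.6355 0.2204 0.0824] 0.0008
peg [0.5661 0.189  0.058 ] [0.5661 0.1869 0.058 ] tri [0.5668 0.1891 0.0564] 0.0007
r 0.11510039113244784 peg r 0.07442383222078819 peg ang 1.013610413277085 a0 -1.708233067114791
[[ 0.953 -0.     0.304]
 [-0.304 -0.001  0.953]
 [ 0.    -1.    -0.001]]
```

The geometry agrees with the description: knob radius 115 mm, peg radius 74 mm, peg angle 1.01 rad. Knob is at (0.618,0.104) and hinge at (0.634,0.218), so the knob at 1.3 rad should be at about (0.520,0.203). I'll travel at the present height.

Call:
{"method": "carry_out", "body": {"steps": [0.7,0.29,-0.33,0,0,0.7,0.58,-0.66,0,0,0.7,0.86,-0.98,0,0], "grip_force": 30}}

```text
clock: 0.4
position: [0.2768, 0.4959, 0.2262]
ee_rot: [-1.558, 0.242, -0.242]
force: [1.1, 0.7, -0.3]
width: 0.787
```

Call:
{"method": "carry_out", "body": {"steps": [0.7,0.29,-0.33,0,0,0.7,0.58,-0.66,0,0,0.7,0.86,-0.98,0,0]}}

```text
clock: 0.7
position: [0.3629, 0.3977, 0.2265]
ee_rot: [-1.558, 0.243, -0.242]
force: [0.4, 0.2, 0.3]
width: 0.705
```

Call:
{"method": "carry_out", "body": {"steps": [0.7,0.29,-0.33,0,0,0.7,0.58,-0.66,0,0,0.7,0.86,-0.98,0,0]}}

```text
clock: 1.0
position: [0.4488, 0.2997, 0.2266]
ee_rot: [-1.557, 0.243, -0.242]
force: [-0.1, 1.1, 0.3]
width: 0.702
```

Call:
{"method": "carry_out", "body": {"steps": [0.7,0.29,-0.33,0,0,0.7,0.58,-0.66,0,0,0.7,0.86,-0.98,0,0,0.7,0.86,-0.98,0,0]}}

```text
clock: 1.4
position: [0.5376, 0.1967, 0.2266]
ee_rot: [-1.559, 0.248, -0.252]
force: [0.3, 0.1, 0.3]
width: 0.7
```

Call:
{"method": "carry_out", "body": {"steps": [0.7,0.27,-0.31,0,0,0.7,0.54,-0.61,0,0,0.7,0.8,-0.92,0,0,0.7,0.8,-0.92,0,0,0.7,0.8,-0.92,0,0]}}

```text
clock: 1.9
position: [0.6139, 0.1107, 0.2261]
ee_rot: [-1.557, 0.245, -0.243]
force: [-1.0, -0.6, 0.6]
width: 0.697
```

Call:
{"method": "carry_out", "body": {"steps": [0.7,0,0,-0.2,0,0.7,0,0,-0.4,0,0.7,0,0,-0.55,0,0.7,0,0,-0.55,0]}}

```text
clock: 2.3
position: [0.6115, 0.1132, 0.1695]
ee_rot: [-1.558, 0.244, -0.237]
force: [-1.1, 0.2, 0.8]
width: 0.698
```

```bash
python3 - <<'E'
from h import *
from cell import get_image
ims=[]
for n,(x0,y0,x1,y1) in (("top",(140,80,260,200)),("side",(210,60,350,200))):
    im,d=get_image(n);ims.append(cv2.resize(im[y0:y1,x0:x1],(400,400),interpolation=cv2.INTER_CUBIC))
cv2.imwrite("pics/pre.png",np.hstack(ims)[...,::-1])
E
```

```text
(no output)
```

View pics/pre.png

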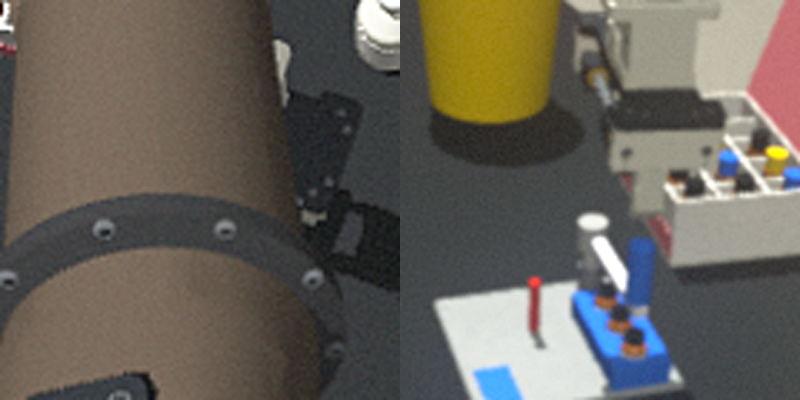

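The top view is blocked by the arm. In the side view the gripper is above the knob, with its finger bottom at about crop (655,215) and the knob top at (640,243). The TCP is at (0.6115,0.113), so I correct by +6/-9 mm before descending.

Call:
{"method": "carry_out", "body": {"steps": [0.7,0.06,-0.09,0,0,0.7,0.06,-0.09,0,0,0.7,0.06,-0.09,0,0]}}

```text
clock: 2.7
position: [0.6206, 0.1018, 0.1724]
ee_rot: [-1.557, 0.242, -0.244]
force: [-0.4, -1.1, -0.3]
width: 0.7
```

```bash
python3 - <<'E'
from h import *
from cell import get_image,arm
ps=[]
for i in range(4):
    im,d=get_image("side");ps.append(arm.observe()["position"])
print(np.array(ps).round(4))
x=np.mean(ps,0);print("tip px",pix("side",x),"knob top px",pix("side",[.618,.104,.13]))
c=im[90:170,250:350];cv2.imwrite("pics/pre2.png",cv2.resize(c,(600,480),interpolation=cv2.INTER_CUBIC)[...,::-1])
E
```

```text
[[0.6203 0.1022 0.1722]
 [0.6201 0.1024 0.1721]
 [0.62   0.1026 0.172 ]
 [0.6199 0.1026 0.1719]]
tip px [297.43998906 128.53366634] knob top px [294.79655708 145.21869562]
```

View pics/pre2.png

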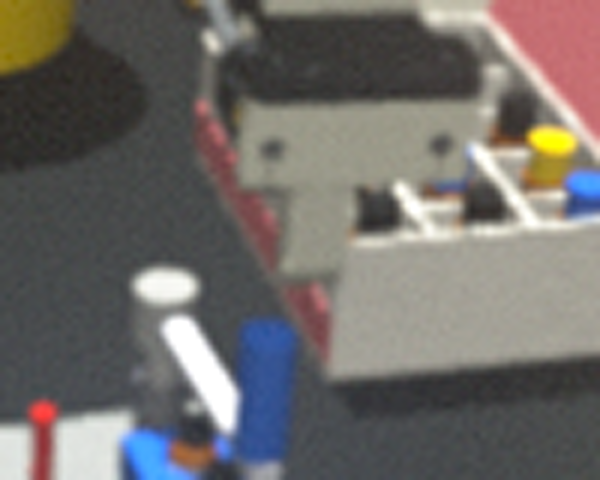

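The near finger is at px (302,136), which is where the pose predicts it. I descend about 85 mm with a -2/+2 mm correction, then close.

Call:
{"method": "carry_out", "body": {"steps": [0.7,-0.02,0.02,-0.25,0,0.7,-0.02,0.02,-0.5,0,0.7,-0.02,0.02,-0.7,0,0.7,-0.02,0.02,-0.85,0,0.7,-0.02,0.02,-0.85,0,0.7,-0.02,0.02,-0.85,0]}}

```text
clock: 3.5
position: [0.6183, 0.1045, 0.0871]
ee_rot: [-1.557, 0.242, -0.243]
force: [0.7, -0.2, 0.8]
width: 0.701
```

Call:
{"method": "carry_out", "body": {"steps": [0,0,0,0,0,0,0,0,0,0,0,0,0,0,0,0,0,0,0,0,0,0,0,0,0,0,0,0,0,0,0,0,0,0,0]}}

```text
clock: 4.2
position: [0.6185, 0.107, 0.0868]
ee_rot: [-1.555, 0.24, -0.242]
force: [2.1, 5.6, -2.3]
width: 0.231
```

The grip holds at 21 mm, which matches the knob. Closing nudged the TCP 2.5 mm along the jaws, in agreement with the top camera. I swing along the arc, first to 0.75 rad.

Call:
{"method": "carry_out", "body": {"steps": [0,-0.14,0.05,0,0,0,-0.28,0.1,0,0,0,-0.41,0.16,0,0,0,-0.53,0.24,0,0,0,-0.64,0.33,0,0,0,-0.73,0.44,0,0,0,-0.73,0.44,0,0]}}

```text
clock: 4.9
position: [0.5431, 0.1463, 0.0865]
ee_rot: [-1.561, 0.245, -0.242]
force: [-2.6, -9.4, 4.2]
width: 0.235
```

```bash
python3 - <<'E'
from h import *
from cell import get_image,arm
im,d=get_image("side");s=arm.observe();print(s["position"].round(4),s["force"].round(1),s["width"])
r=s["position"][:2]-[.6345,.2205];print("r",np.hypot(*r),"theta",-1.71-np.arctan2(r[1],r[0]))
cv2.imwrite("pics/mid.png",cv2.resize(im[90:210,190:340],(600,480),interpolation=cv2.INTER_CUBIC)[...,::-1])
E
```

```text
[0.5437 0.1457 0.0866] [-3.2 -9.   2.7] 0.2327544208470743
r 0.11759452286399069 theta 0.7425477062998547
```

View pics/mid.png

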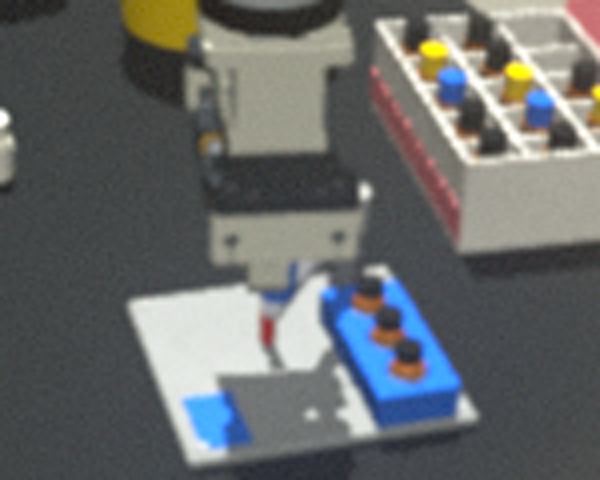

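The bar follows (theta about 0.74), and the side view shows the knob in the jaws above the peg. I go on to about 1.33 rad.

Call:
{"method": "carry_out", "body": {"steps": [0,-0.1,0.15,0,0,0,-0.18,0.3,0,0,0,-0.22,0.45,0,0,0,-0.25,0.61,0,0,0,-0.25,0.61,0,0,0,-0.25,0.61,0,0]}}

```text
clock: 5.55
position: [0.5107, 0.2054, 0.0837]
ee_rot: [-1.567, 0.256, -0.23]
force: [-23.3, -9.3, 5.7]
width: 0.213
```

A -23 N force in x and a narrower width (19.6 mm) suggest the knob is sliding towards the edge of the pads. I look before going on.

```bash
python3 - <<'E'
from h import *
from cell import get_image,arm
im,d=get_image("side");im2,d2=get_image("top");s=arm.observe();print(s["position"].round(4),s["force"].round(1),s["width"],s["ft_torque"].round(2))
print(pix("side",s["position"]+[0,0,.0188]))
a=cv2.resize(im[110:200,200:290],(400,400),interpolation=cv2.INTER_CUBIC);b=cv2.resize(im2[100:200,110:210],(400,400),interpolation=cv2.INTER_CUBIC)
cv2.imwrite("pics/mid2.png",np.hstack([a,b])[...,::-1])
E
```

```text
[0.5108 0.2051 0.0837] [-22.2 -10.6   4.9] 0.2082608664358786 [-2.17  4.76 -0.26]
[232.57438145 143.44627736]
```

View pics/mid2.png

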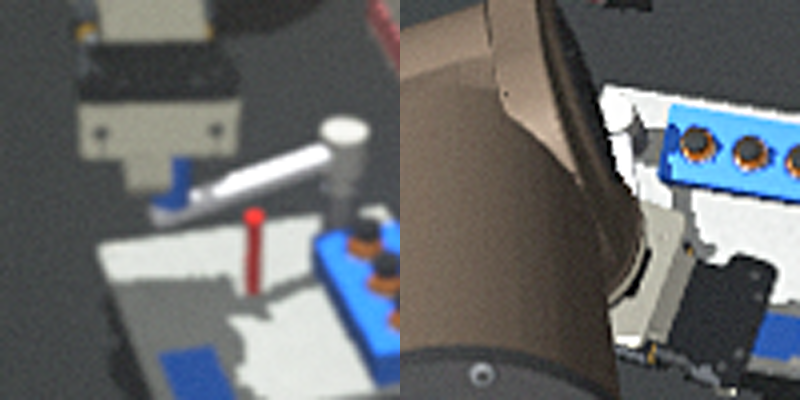

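The side view shows the knob base at about px (238,152), roughly 10 mm to the +x side of the finger axis at px 232.6. The tool is being squeezed off the knob towards -x; its commanded x of 0.520 is about right. I ease the jaws open slightly so that the -y pad still holds the bar, let the tool come back, and turn it about 22° so the jaws lie along the swing tangent.

Call:
{"method": "carry_out", "body": {"steps": [0.28,0.02,0,0,0,0.28,0.02,0,0,0,0.28,0.02,0,0,0.15,0.28,0.02,0,0,0.3,0.28,0.02,0,0,0.5,0.28,0.02,0,0,0.5], "grip_force": 15}}

```text
clock: 6.25
position: [0.5079, 0.2026, 0.0819]
ee_rot: [-1.581, -0.047, 0.091]
force: [-34.3, -13.8, 3.5]
width: 0.281
```

```bash
python3 - <<'E'
from h import *
from cell import get_image,arm
from scipy.spatial.transform import Rotation as Ro
im,d=get_image("side");s=arm.observe();print(s["position"].round(4),s["force"].round(1),s["width"],s["joints"].round(2))
print(Ro.from_rotvec(s["ee_rot"]).as_matrix().round(3))
print(pix("side",s["position"]+[0,0,.0188]))
cv2.imwrite("pics/mid3.png",cv2.resize(im[110:200,200:290],(500,500),interpolation=cv2.INTER_CUBIC)[...,::-1])
E
```

```text
[0.5079 0.2026 0.0819] [-33.6 -13.5   3.5] 0.27803398663174106 [-0.55  0.49  0.1   1.9  -0.07  0.78  1.24]
[[ 0.996 -0.027 -0.084]
 [ 0.084 -0.012  0.996]
 [-0.028 -1.    -0.01 ]]
[231.84307035 144.86939078]
```

View pics/mid3.png

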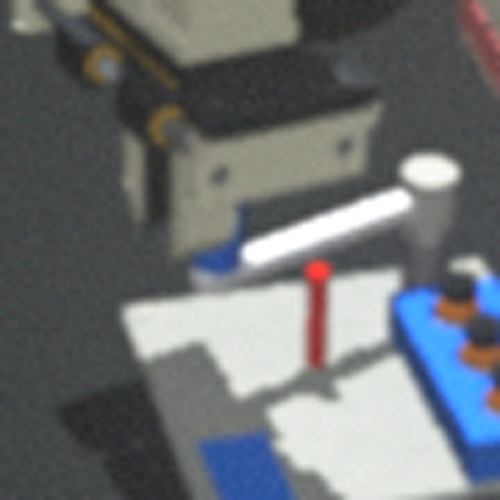

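The force is still on the tool in x (-34 N), so this is a rigid contact and not squeezing. I work out the bar's true angle from this picture by casting the bar line and the knob base onto planes at their heights.

```bash
python3 - <<'E'
from h import *
f=500/90
px=lambda x,y:(200+x/f,110+y/f)
H=np.array([.634,.2185])
for nm,c,z in(("bar outer",(250,250),.076),("bar inner",(400,200),.076),("knob base vis",(215,265),.074),("hinge",(431,172),.085),("peg",(318,270),.058),("knob right edge",(240,215),.1)):
    p=plane("side",px(*c),z);r=p[:2]-H;print(nm,p.round(4),"r",np.hypot(*r).round(4),"th",(-1.71-np.arctan2(r[1],r[0])).round(3))
for th in(1.0,1.1,1.2,1.3,1.4,1.5):
    a=-1.71-th;K=[H[0]+.115*np.cos(a),H[1]+.115*np.sin(a)]
    print(th,np.round(K,3),[((pix("side",K+[z])-[200,110])*f).round() for z in(.076,.1,.13)])
p=np.array([.5079,.2026,.0819]);j=np.array([-.084,.996,-.01])
for s in(-.013,-.032,.013,.032):print(s,((pix("side",p+s*j)-[200,110])*f).round())
E
```

```text
bar outer [0.5344 0.1865 0.076 ] r 0.1046 th 1.121
bar inner [0.6109 0.1993 0.076 ] r 0.03 th 0.737
knob base vis [0.5175 0.1842 0.074 ] r 0.1215 th 1.145
hinge [0.627  0.2022 0.085 ] r 0.0177 th 0.268
peg [0.5664 0.1867 0.058 ] r 0.0747 th 0.992
knob right edge [0.5262 0.1781 0.1   ] r 0.1151 th 1.073
1.0 [0.53 0.17] [array([254., 272.]), array([255., 222.]), array([255., 159.])]
1.1 [0.525 0.181] [array([235., 261.]), array([235., 212.]), array([235., 149.])]
1.2 [0.522 0.192] [array([218., 249.]), array([218., 201.]), array([218., 138.])]
1.3 [0.52  0.203] [array([203., 237.]), array([203., 189.]), array([203., 126.])]
1.4 [0.519 0.215] [array([191., 224.]), array([191., 176.]), array([190., 114.])]
1.5 [0.519 0.226] [array([182., 211.]), array([181., 163.]), array([181., 101.])]
-0.013 [191. 246.]
-0.032 [212. 268.]
0.013 [164. 218.]
0.032 [144. 198.]
```

The hinge cap now appears about 3 px lower than at the start (141 against 137.7), so the sleeve has slid down roughly 9 mm. The bar is at about 1.2 rad, past the peg, and the knob sits against the +x edge of the near finger. I open wide so the tool springs back around the knob, with the near finger staying on its spring side.

Call:
{"method": "carry_out", "body": {"steps": [0.8,0,0,0,0,0.8,0,0,0,0,0.8,0,0,0,0,0.8,0,0,0,0]}}

```text
clock: 6.7
position: [0.5111, 0.203, 0.0824]
ee_rot: [-1.58, -0.047, 0.081]
force: [-22.8, -13.5, -3.7]
width: 0.577
```

```bash
python3 - <<'E'
from h import *
from cell import get_image,arm
im,d=get_image("side");s=arm.observe();print(s["clock"],s["position"].round(4),s["force"].round(1),s["width"])
cv2.imwrite("pics/mid4.png",cv2.resize(im[110:200,200:310],(660,540),interpolation=cv2.INTER_CUBIC)[...,::-1])
E
```

```text
6.75 [0.5117 0.203  0.0825] [-19.6 -14.   -4.4] 0.6272922820315793
```

View pics/mid4.png

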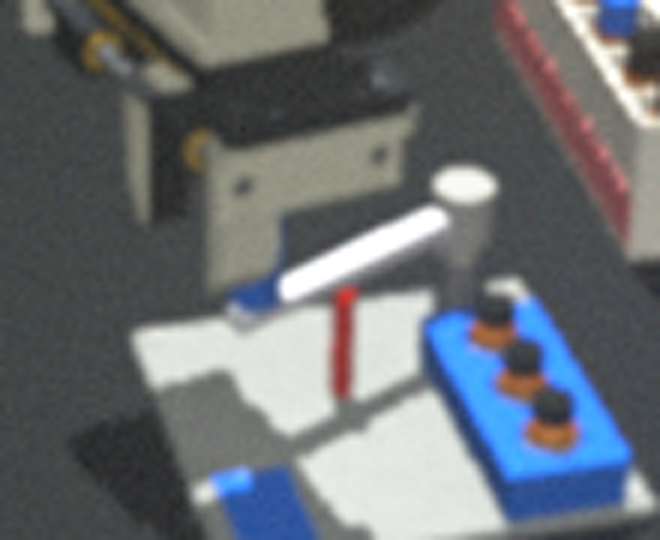

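The bar is now at about 1.1 rad with the cap still at px y = 141, so the sleeve is still partly down. The fingers are still opening and the x force is dropping, so I let it go on.

Call:
{"method": "carry_out", "body": {"steps": [0.95,0,0,0,0,0.95,0,0,0,0,0.95,0,0,0,0,0.95,0,0,0,0]}}

```text
clock: 7.15
position: [0.5163, 0.2045, 0.0837]
ee_rot: [-1.577, -0.054, 0.073]
force: [-10.2, -11.1, -7.2]
width: 0.936
```

```bash
cat > look.py <<'E'
from h import *
from cell import get_image,arm
import sys
# numbers only: knob/bar state from side view depth cloud
im,d=get_image("side");s=arm.observe();print(s["clock"],s["position"].round(4),s["force"].round(1),s["width"])
np.savez("pics/%s.npz"%sys.argv[1],im=im,d=d)
P=cloud("side",d);hsv=cv2.cvtColor(im,cv2.COLOR_RGB2HSV);Hh,S=hsv[...,0].astype(int),hsv[...,1]
H=np.array([.634,.2185]);R=np.hypot(P[...,0]-H[0],P[...,1]-H[1]);th=-1.71-np.arctan2(P[...,1]-H[1],P[...,0]-H[0]);th=(th+np.pi)%(2*np.pi)-np.pi
z=P[...,2]
cap=(R<.02)&(z>.05)&(S<60);v,u=np.nonzero(cap);print("cap z95",np.percentile(z[cap],[50,90,97]).round(4),"v min",v.min(),cap.sum())
bar=(R>.03)&(R<.1)&(z>.045)&(z<.085)&(S<60)&(th>-.3)&(th<1.6)
if bar.sum()>5:
    for a,b in((.03,.05),(.05,.07),(.07,.1)):
        k=bar&(R>a)&(R<b);print("bar",a,k.sum(),"th",np.median(th[k]).round(3),"z50/90",np.percentile(z[k],[50,90]).round(4))
kn=(abs(Hh-109)<14)&(S>130)&(abs(R-.11)<.03)&(z>.062)&(z<.14)
print("knob",kn.sum(),np.median(P[kn],0).round(4),"th",np.median(th[kn]).round(3),"z",z[kn].min().round(3),z[kn].max().round(3))
E
python3 look.py a
```

```text
7.2 [0.5164 0.2045 0.0838] [-10.1 -10.4  -7.7] 0.9490477163848838
cap z95 [0.0713 0.0767 0.0772] v min 138 116
bar 0.03 54 th 0.894 z50/90 [0.0634 0.0694]
bar 0.05 41 th 0.937 z50/90 [0.0674 0.0704]
bar 0.07 69 th 0.945 z50/90 [0.0663 0.0698]
knob 16 [0.5287 0.1605 0.0765] th 0.924 z 0.072 0.081
```

The bar slipped back to about 0.95 rad because the pads are slippery and the jaws lay across the pull. I'll lift off and let it swing shut, then regrip with the jaws along the swing tangent and turn with the bar. The sleeve is about 8 mm down, so I'll first pull it up again to clear the peg properly.

Call:
{"method": "carry_out", "body": {"steps": [1,-0.1,0,0.2,0,1,-0.1,0,0.5,0,1,-0.1,0,0.8,0,1,0,-0.1,0.8,-0.2,1,0.2,-0.2,0.8,-0.4,1,0.4,-0.4,0.8,-0.6,1,0.6,-0.6,0.8,-0.8,1,0.8,-0.8,0.8,-1,1,0.97,-1,0.8,-1,1,0.97,-1,0.8,-1], "grip_force": 50}}

```text
clock: 8.2
position: [0.6211, 0.1051, 0.1668]
ee_rot: [-1.501, 0.552, -0.556]
force: [-0.2, -0.6, -0.2]
width: 0.995
```

Call:
{"method": "carry_out", "body": {"steps": [0.7,0,0,0,-0.19,0.7,0,0,0,-0.38,0.7,0,0,0,-0.57,0.7,0,0,0,-0.76,0.7,0,0,0,-0.95,0.7,0,0,0,-1,0.7,0,0,0,-1]}}

```text
clock: 8.9
position: [0.6185, 0.1104, 0.1666]
ee_rot: [-1.248, 1.147, -1.146]
force: [-0.5, 0.2, 0.2]
width: 0.698
```

Call:
{"method": "carry_out", "body": {"steps": [0.7,0,0,0,-0.15,0.7,0,0,0,-0.29,0.7,0,0,0,-0.29,0.7,0,0,0,-0.29]}}

```text
clock: 9.3
position: [0.6188, 0.1098, 0.1667]
ee_rot: [-1.14, 1.311, -1.311]
force: [-0.3, 0.4, 0.2]
width: 0.699
```

```bash
python3 look.py b; python3 - <<'E'
from h import *
from cell import arm
from scipy.spatial.transform import Rotation as Ro
s=arm.observe();print(Ro.from_rotvec(s["ee_rot"]).as_matrix().round(3),s["joints"].round(2))
im=np.load("pics/b.npz")["im"];cv2.imwrite("pics/b.png",cv2.resize(im[90:210,210:340],(650,600),interpolation=cv2.INTER_CUBIC)[...,::-1])
E
```

```text
9.35 [0.6188 0.1097 0.1667] [0.3 0.2 0.5] 0.6957984516655987
cap z95 [0.0722 0.0772 0.0778] v min 138 106
bar 0.03 39 th 0.07 z50/90 [0.0686 0.0702]
bar 0.05 36 th 0.057 z50/90 [0.0687 0.0704]
bar 0.07 43 th 0.066 z50/90 [0.065  0.0698]
knob 186 [0.6144 0.0994 0.1036] th 0.023 z 0.072 0.123
[[-0.139 -0.     0.99 ]
 [-0.99   0.    -0.139]
 [-0.    -1.    -0.   ]] [-0.65  0.54  0.59  1.67 -0.34  1.03 -0.09]
```

View pics/b.png

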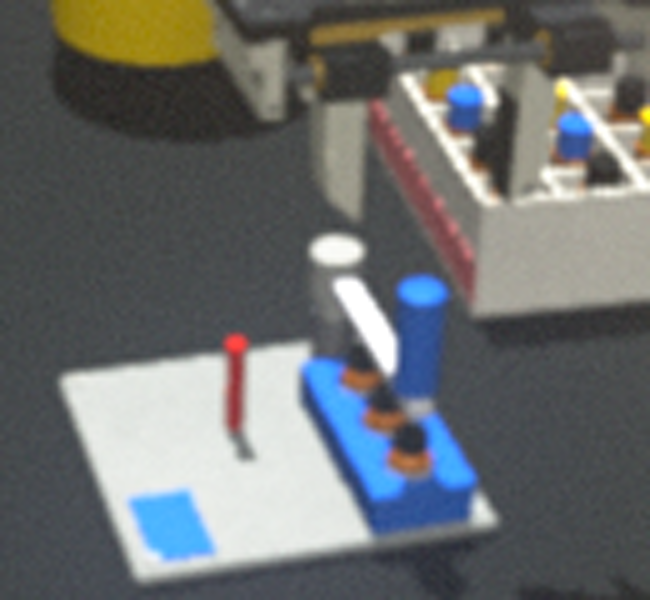

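Bar is closed with the sleeve about 8 mm down (cap 77 mm, knob top px (294.6,148)), and the fingers straddle the knob along x. I descend and grip at 50 N, then pull up to the top stop.

Call:
{"method": "carry_out", "body": {"steps": [0.7,0,-0.04,0,0,0.7,0,-0.04,-0.25,0,0.7,0,-0.04,-0.5,0,0.7,0,-0.04,-0.7,0,0.7,0,-0.04,-0.87,0,0.7,0,-0.04,-0.87,0,0.7,0,-0.04,-0.87,0]}}

```text
clock: 10.05
position: [0.6191, 0.105, 0.08]
ee_rot: [-1.138, 1.314, -1.314]
force: [-0.2, 0.5, 1.1]
width: 0.701
```

Call:
{"method": "carry_out", "body": {"steps": [0,0,0,0,0,0,0,0,0,0,0,0,0,0,0,0,0,0,0,0,0,0,0,0,0,0,0,0,0,0,0,0,0,0,0]}}

```text
clock: 10.75
position: [0.6189, 0.1054, 0.0798]
ee_rot: [-1.138, 1.314, -1.314]
force: [0.3, -0.1, 0.6]
width: 0.227
```

Call:
{"method": "carry_out", "body": {"steps": [0,0,0,0.03,0,0,0,0,0.06,0,0,0,0,0.09,0,0,0,0,0.12,0,0,0,0,0.12,0,0,0,0,0.12,0]}}

```text
clock: 11.35
position: [0.6178, 0.1069, 0.0902]
ee_rot: [-1.14, 1.315, -1.312]
force: [3.7, 5.3, -19.1]
width: 0.23
```

```bash
python3 look.py c
```

```text
11.4 [0.6179 0.107  0.0903] [  3.    6.  -18.3] 0.22683400818449267
cap z95 [0.0708 0.0799 0.0829] v min 136 56
bar 0.03 20 th 0.092 z50/90 [0.0478 0.0741]
bar 0.05 2 th 0.015 z50/90 [0.0501 0.0504]
bar 0.07 22 th 0.049 z50/90 [0.0479 0.0504]
knob 165 [0.6156 0.0993 0.1096] th 0.011 z 0.068 0.134
```

The sleeve is at its top stop again (cap pixel back to its start value, -19 N against the stop). I ease that load and swing with the jaws turning along with the bar.

Call:
{"method": "carry_out", "body": {"steps": [0,0,0,-0.02,0,0,-0.16,0.03,-0.02,-0.18,0,-0.31,0.09,-0.02,-0.36,0,-0.45,0.16,-0.02,-0.53,0,-0.58,0.26,-0.02,-0.71,0,-0.7,0.37,-0.02,-0.89,0,-0.7,0.37,-0.02,-0.89,0,-0.7,0.37,-0.02,-0.89]}}

```text
clock: 12.2
position: [0.5497, 0.1437, 0.0898]
ee_rot: [-0.684, 1.795, -1.796]
force: [7.6, 5.2, -16.3]
width: 0.233
```

```bash
python3 look.py d
```

```text
12.25 [0.5498 0.1436 0.0897] [  7.6   4.6 -15.6] 0.22751867494831363
cap z95 [0.0718 0.0812 0.0845] v min 136 60
bar 0.03 29 th 0.107 z50/90 [0.0492 0.0757]
bar 0.05 7 th 0.062 z50/90 [0.049  0.0496]
bar 0.07 18 th 0.064 z50/90 [0.0484 0.069 ]
knob 139 [0.544  0.1363 0.111 ] th 0.694 z 0.079 0.133
```

Good: 0.70 rad, sleeve up, grip solid at 21 mm. I go on to about 1.34.

Call:
{"method": "carry_out", "body": {"steps": [0,-0.1,0.13,0,-0.18,0,-0.18,0.27,0,-0.36,0,-0.24,0.42,0,-0.53,0,-0.27,0.55,0,-0.69,0,-0.29,0.66,0,-0.81,0,-0.29,0.66,0,-0.81,0,-0.29,0.66,0,-0.81]}}

```text
clock: 12.95
position: [0.5208, 0.2076, 0.0897]
ee_rot: [-0.098, 2.171, -2.176]
force: [6.5, -2.5, -14.7]
width: 0.229
```

```bash
python3 look.py e; python3 - <<'E'
from h import *
im=np.load("pics/e.npz")["im"];cv2.imwrite("pics/e.png",cv2.resize(im[90:200,200:320],(600,550),interpolation=cv2.INTER_CUBIC)[...,::-1])
E
```

```text
13.0 [0.5208 0.2075 0.0897] [  6.3  -1.9 -14.7] 0.2314019378399176
cap z95 [0.0759 0.0837 0.0849] v min 136 133
bar 0.03 59 th 1.239 z50/90 [0.071  0.0767]
bar 0.05 47 th 1.276 z50/90 [0.0746 0.0774]
bar 0.07 81 th 1.273 z50/90 [0.0741 0.0768]
knob 44 [0.5132 0.2041 0.1009] th 1.314 z 0.08 0.13
```

View pics/e.png

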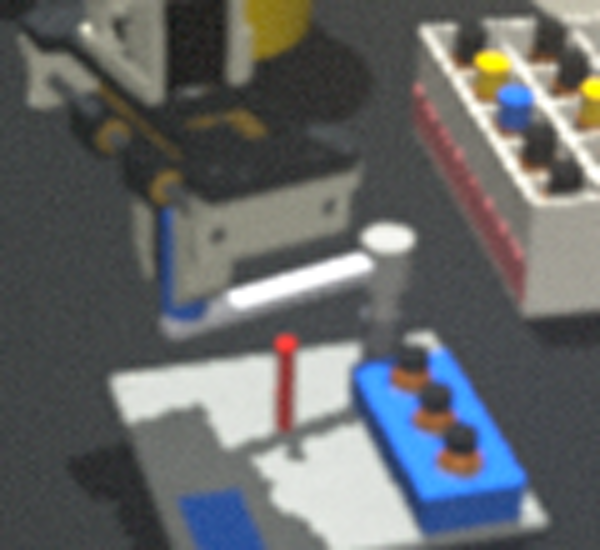

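The bar is raised (top 77 mm) at about 1.29 rad, clear of the peg at crop (286,342), with the knob held between the pads. I press down 16 mm plus a margin.

Call:
{"method": "carry_out", "body": {"steps": [0,0,0,-0.04,0,0,0,0,-0.08,0,0,0,0,-0.12,0,0,0,0,-0.16,0,0,0,0,-0.2,0,0,0,0,-0.2,0,0,0,0,-0.2,0]}}

```text
clock: 13.7
position: [0.5198, 0.207, 0.0704]
ee_rot: [-0.099, 2.175, -2.176]
force: [-5.5, -4.7, 7.0]
width: 0.232
```

```bash
python3 look.py f
```

```text
13.75 [0.5197 0.207  0.0704] [-5.5 -4.6  7.2] 0.22745745045377727
cap z95 [0.0631 0.0677 0.0689] v min 141 106
bar 0.03 60 th 1.23 z50/90 [0.0554 0.0605]
bar 0.05 42 th 1.272 z50/90 [0.0582 0.0612]
bar 0.07 77 th 1.273 z50/90 [0.0573 0.0608]
knob 23 [0.5126 0.2058 0.0898] th 1.328 z 0.064 0.112
```

The bar top fell 15.8 mm. I press a bit more to confirm the stop.

Call:
{"method": "carry_out", "body": {"steps": [0,0,0,-0.03,0,0,0,0,-0.05,0,0,0,0,-0.05,0,0,0,0,-0.05,0]}}

```text
clock: 14.15
position: [0.5187, 0.2065, 0.0661]
ee_rot: [-0.1, 2.177, -2.176]
force: [-14.4, -7.4, 23.6]
width: 0.234
```

```bash
python3 look.py g
```

```text
14.2 [0.5187 0.2065 0.0662] [-14.5  -5.8  24.9] 0.22588607354896936
cap z95 [0.0623 0.068  0.069 ] v min 141 107
bar 0.03 58 th 1.223 z50/90 [0.0553 0.0601]
bar 0.05 46 th 1.267 z50/90 [0.0584 0.0605]
bar 0.07 70 th 1.265 z50/90 [0.0572 0.0607]
  return _methods._mean(a, axis=axis, dtype=dtype,
  ret = um.true_divide(
  ret = ret.dtype.type(ret / rcount)
Traceback (most recent call last):
  File "look.py", line 16, in <module>
    print("knob",kn.sum(),np.median(P[kn],0).round(4),"th",np.median(th[kn]).round(3),"z",z[kn].min().round(3),z[kn].max().round(3))
                                                                                          ~~~~~~~~~^^
ValueError: zero-size array to reduction operation minimum which has no identity
```

It is at the hard stop: 25 N, and the bar moved no further. I relax the vertical load, open fully so the bar eases onto the peg, then lift straight up.

Call:
{"method": "carry_out", "body": {"steps": [0,0,0,0.03,0,0,0,0,0.04,0,0,0,0,0.04,0,1,0,0,0.04,0,1,0,0,0.04,0,1,0,0,0.04,0,1,0,0,0.04,0,1,0,0,0.04,0,1,0,0,0.04,0,1,0,0,0.04,0,1,0,0,0.04,0,1,0,0,0.04,0]}}

```text
clock: 15.4
position: [0.5198, 0.2087, 0.0688]
ee_rot: [-0.1, 2.175, -2.174]
force: [-0.2, -0.9, -0.7]
width: 0.961
```

```bash
python3 look.py h 2>&1 | grep -v Warn
```

```text
15.45 [0.5199 0.2087 0.0687] [ 0.4 -1.1  0.6] 0.9800865152928866
cap z95 [0.0636 0.0683 0.0689] v min 141 101
bar 0.03 57 th 1.072 z50/90 [0.0552 0.0605]
bar 0.05 41 th 1.115 z50/90 [0.0591 0.0609]
bar 0.07 37 th 1.083 z50/90 [0.0568 0.0613]
knob 27 [0.5154 0.1828 0.0797] th 1.142 z 0.064 0.092
```

The bar rests at about 1.14 rad with no force on the tool. I lift clear.

Call:
{"method": "carry_out", "body": {"steps": [1,0,0,0.25,0,1,0,0,0.5,0,1,0,0,0.75,0,1,0,0,1,0,1,0,0,1,0]}}

```text
clock: 15.95
position: [0.5217, 0.2087, 0.1716]
ee_rot: [-0.095, 2.175, -2.17]
force: [0.9, -0.0, -0.3]
width: 1.005
```

Call:
{"method": "carry_out", "body": {"steps": [1,-0.3,0.3,0.2,0,1,-0.6,0.6,0.4,0,1,-0.8,1,0.5,0,1,-0.8,1,0.5,0,1,-0.8,1,0.5,0,1,-0.8,1,0.5,0]}}

```text
clock: 16.55
position: [0.44, 0.3075, 0.2182]
ee_rot: [-0.099, 2.174, -2.176]
force: [-0.1, -0.4, 0.2]
width: 0.994
```

```bash
python3 look.py i; python3 - <<'E'
from h import *
im=np.load("pics/i.npz")["im"];cv2.imwrite("pics/i.png",cv2.resize(im[100:340,200:420],(550,600),interpolation=cv2.INTER_CUBIC)[...,::-1])
E
```

```text
16.6 [0.4403 0.3072 0.2183] [0.2 0.4 0.1] 1.0001514972672154
cap z95 [0.0644 0.0684 0.069 ] v min 141 101
bar 0.03 52 th 1.061 z50/90 [0.0553 0.0608]
bar 0.05 39 th 1.095 z50/90 [0.0594 0.061 ]
bar 0.07 73 th 1.108 z50/90 [0.0587 0.0612]
knob 173 [0.5216 0.18   0.0928] th 1.095 z 0.064 0.116
```

View pics/i.png

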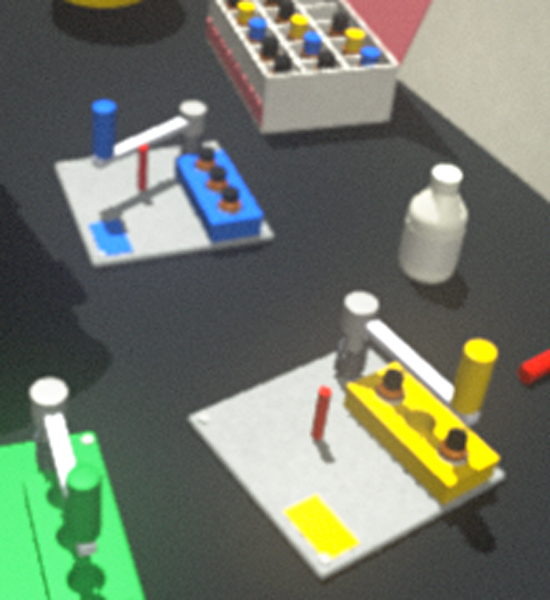

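The bar stands open behind the red peg (crop (143,150)), fully lowered and free of the gripper. The yellow and green bars are still closed. I hand in.

```bash
python3 -c "
from cell import arm
print(arm.sign_off())"
```

```text
the job is handed in; nothing more can be done
None
```

The blue bar is latched open behind its red catch peg and fully pressed down. I handed in at 16.6 s with the robot touching nothing.

- **First try failed:** My first swing had the jaws lying across the pull. The knob slipped to the edge of the pads with about 34 N on the tool. The sleeve was dragged down about 8 mm around the end of that swing, before I meant to press it. I let the bar spring shut and pulled the sleeve back up to its top stop.
- **Second try worked:** I regripped with the jaws along the swing and turned them with the bar to about 1.3 rad. There I pressed the knob down to its stop and let go.
- **Last checks:** The bar's top dropped 16 mm, from 77 to 61 mm. Pressing on to 25 N moved it no further. After release the bar stayed at about 1.1 rad by depth; the task gives 1.15 as its resting angle, and my angle readings scatter by a few hundredths of a radian. It held there while the arm lifted clear, with no force on the tool. The yellow rack's bar is still closed in the last picture.

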